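# Clamp the glued heel block in the one-hand bar clamp

## Robot

A 7-joint arm with a two-finger parallel gripper is mounted at the origin on the work surface. World frame = base frame: x ahead of the robot, y to its left, z up, the work surface at z = 0. Lengths are in m, angles in degrees, forces in N, time in s.
With the tool pointing down it reaches from about 0.35 to 0.775 m from the base axis. Payload 3.1 kg.
Tool frame: the origin (TCP) lies between the finger pads; the fingertips stand env.nose_length ahead of it and the grasp point (between the pads) lies 5 mm behind it (env.nose_length is the distance from the TCP to the fingertips, in m); z points along the fingers, y is the direction in which the jaws open and shut (so a half turn about z gives the same grasp; the last joint's range is limited). The gripper opens to 85 mm and grips with 20 to 120 N. Pads are 22 mm wide; open, the fingers measure 114 mm over their backs; the gripper's body (76 mm by 85 mm) begins 54 mm behind the grasp point. The pads swing forward as they close: fully open they stand 13 mm farther back than shut.
Start: joints at [-69.311, 17.813, 0.802, 86.603, -0.252, 75.585, -1.558], TCP at [0.216, 0.506, 0.245] pointing down, gripper open.
Joint ranges: [-154.91, 154.91], [-16.99, 109.72], [-72.82, 74.43], [7.12, 147.25], [-82.49, 262.49], [11.32, 116.49], [-174.64, 174.64]. Speed limits (degrees/s): [159.86, 159.86, 180, 180, 180, 180, 180].

## Interface

Orientations are given as [roll, pitch, yaw] about the fixed x, y, z axes, in that order (R = Rz(yaw) Ry(pitch) Rx(roll)).
In Python, from station import monitor, vision, ticket, env gives the robot as it stands.
- The arm moves only by the tool play_rows, never from a script. Its argument "motion" is a list of rows, each a list of 7 numbers: the shift along the tool's x, y, z in m, then the turn, a rotation vector about the tool's x, y, z in rad, then the finger opening in m, from 0 to 0.0854. A call has 1 to 10 rows; each row is the pose to reach, as a shift and turn from the pose commanded when the call began, along the tool's axes at that moment; what a row does not reach only later rows make up. A row lasts 1/10 s, in which the tool goes at most 50 mm and 8.59 degrees, less where a joint would pass 70% of its speed; a pose out of reach is approached as far as the arm can. A call with a gripper value outside its range is refused whole. The fingers move at their own pace and stop on an object; the grip force is fixed at half the most. Time passes only in rows, so rows that repeat a pose let the fingers close. It gives the time, the measured TCP pose, the force and the opening at its end, in the units of the state.
- monitor.read_state(): the state, without advancing time (a new reading comes with each control period).
- vision.camera(name): name is "scene" or "side" or "wrist"; returns a dict with "frame" (384x512x3 uint8, red, green, blue), "vfov" (degrees; the focal length in pixels is half the picture's height over the tangent of half this angle, whatever the lens; pixels are square), "cx", "cy" (the principal point, pixels), "world_from_camera" (4x4, takes a point from camera to world coordinates); the wrist camera has in their place "T_tool_cam" (4x4, takes a point from camera to tool coordinates, whose origin is the TCP and whose axes are the flange's). Camera axes: x right, y up, looking along -z (the intrinsics and any distortion apply to the point x, -y, -z); pixel columns grow to the right and rows downward; lengths in m; the calibration is good to about 2 mm. A picture is of the moment at which its call begins: read the wrist's pose just before it. There is no depth.
- ticket.close_job(): hands the job in, once; it reports no verdict.
The state is a dict: "clock": time; "joints": joint angles; "joint_vel": joint speeds; "tau": joint torques, N m; "ee_pos": TCP position; "ee_rot": TCP orientation; "contact_force": force on the tool from outside, world axes, zero at the start; "ft_torque": the same for the moment, N m; "opening": finger opening in m.
Only numpy, scipy, OpenCV 4.12 (cv2) and the standard library are available. Lean on these libraries where they do the work, as an engineer would, in place of code of your own. Each camera call takes 0.05 s, during which the arm holds its last target.

## Task

A heel block of three freshly glued wooden strips lies loosely between the jaws of one of the two bench clamps; the other clamp is empty. Squeeze the trigger of the clamp that holds the block against its handle, again and again, until the sliding jaw has closed on the block and grips it firmly, then let go. Do not push the sliding jaw or its bar by hand.

Things in the scene. Friction and masses are not known exactly. Their poses are not given: they have to be found in the camera images.
- clamp: the clamp holding the block. Origin on the table below its handle; +x along the bar to the jaws. Two uprights 24 mm wide: black fixed handle (x -6 to 6 mm, top 142 mm above the table), then grey trigger (top 138). Pinch both along x from above at 115 mm height: outer faces at x -6 and +41 at rest, +21 squeezed, so centre even-closing fingers at x = 8. Fixed jaw: x 100 to 120, 118 high
- trigger (a joint): the trigger's angle (rad): 0 released, 0.19 squeezed home (some 12 N); a spring returns it. Each full squeeze draws the jaw one 7 mm notch nearer, a half squeeze nothing, and the jaw stays. Open until it is back below 0.02 between squeezes. With the jaw tight on the block a fresh squeeze of 25 to 30 N stops half way, at about 0.1 (below 0.13); let go, and a grip of about 9 N remains
- jaw: the same clamp's black sliding jaw with its steel bar, axes as the clamp's. Origin in the bar, 55 mm above the table, below the rubber pad's face that looks to the block. The jaw is 44 mm wide, 20 thick, its top 116 mm above the table. Each squeeze brings it nearer the handle (clamp -x); the play between jaws and block is 13 to 33 mm at the start: three to seven squeezes
- block: the wooden heel block of three strips, the middle one darker: 46 mm (x, between the jaws) by 90 (y) by 32 high. Origin: centre of its underside. It lies loose on two wooden rails, 74 mm above the table, between the jaws; it need not be touched. The second, identical clamp holds none
Things that resemble listed ones, but are neither listed nor needed, are in the scene too. Leave any pink or turquoise look-alike of the block alone.

How it is judged (in metres and radians):
At the end, for the whole second after the job is handed in: The sliding jaw presses on the block with more than 6 N (a firm squeeze leaves about 9 N), the trigger is let go and back at rest (below 0.03 rad), and the block is at rest and lies flat and square between the jaws (within 10 degrees, and within 25 mm of the bar's centre line) (contact force between jaw and block above 6 N and value of joint trigger below 0.03 rad and linear speed of block below 0.01 m/s and y of block in the frame of clamp between -0.025 and 0.025 m and angle between the x axis of block and the x axis of clamp, either way round below 0.17 rad and angle between block's own z axis and vertical below 0.17 rad); the robot touches nothing.
It fails at once if the robot pushes the sliding jaw or its bar directly (more than 3 N) (contact force between any of the fingers, the arm and jaw above 3 N).
It also fails if it takes over 48 s, if anything falls off the work surface, if the arm or the gripper's body presses on something with over 40 N, if the wrist force passes 120 N, or if a joint passes its speed limit or range.

## Working session

There is one attempt and no reset: what is moved stays moved. The work goes in short steps, Python scripts to look and compute and a tool call to move; the robot and the scene stay as the last step left them, time stands still between calls to the robot, and variables do not carry over. Pictures are saved under pics/ and viewed, and the job is handed in when it is done.

Besides the shell and the picture viewer there is one more tool, called in YAML: its name, and indented under it one key for each argument. play_rows: Moves the arm, as the interface text tells. Its arguments: {"type":"object","properties":{"motion":{"type":"array","items":{"type":"array","items":{"type":"number"}}}},"required":["motion"]}

```bash
mkdir -p pics; ls
python3 - <<'E'
from station import monitor, vision, env
import cv2
s=monitor.read_state(); print(s); print(env.nose_length, dir(env))
for n in ("scene","side","wrist"):
    c=vision.camera(n); cv2.imwrite(f"pics/{n}0.png",c["frame"][:,:,::-1])
    print(n,{k:v for k,v in c.items() if k!="frame"})
E
```

```text
pics
{'clock': 0.0, 'joints': array([-69.30848237,  17.86273554,   0.80248051,  86.69235612,
        -0.252684  ,  75.58359433,  -1.55755   ]), 'joint_vel': array([ 0.10040961, -0.09619315, -0.01861179,  0.02821174, -0.02237656,
       -0.11443544,  0.04591468]), 'tau': array([ 1.35792984e-04, -3.79925394e+01,  1.46008604e-01, -2.30583894e+01,
        1.22524321e-02,  1.37036486e-02, -1.22186498e-05]), 'ee_pos': array([0.2153342 , 0.50533796, 0.24419623]), 'ee_rot': array([-1.79863185e+02,  5.28802396e-03,  1.56923641e+02]), 'contact_force': array([ 0.23261371, -0.59983386,  0.32968629]), 'ft_torque': array([-0.00409114, -0.01470492,  0.03498764]), 'opening': 0.08528840780051265}
0.014 ['PlanningError', '__class__', '__delattr__', '__dict__', '__dir__', '__doc__', '__eq__', '__format__', '__ge__', '__getattribute__', '__getstate__', '__gt__', '__hash__', '__init__', '__init_subclass__', '__le__', '__lt__', '__module__', '__ne__', '__new__', '__reduce__', '__reduce_ex__', '__repr__', '__setattr__', '__sizeof__', '__str__', '__subclasshook__', '__weakref__', 'nose_length']
scene {'vfov
[... 526 characters left out ...]
,
       [-2.50701218e-01,  6.89015261e-01, -6.80005051e-01,
        -5.82540540e-01],
       [ 1.06623993e-04,  7.02457392e-01,  7.11725791e-01,
         6.84856762e-01],
       [ 0.00000000e+00,  0.00000000e+00,  0.00000000e+00,
         1.00000000e+00]])}
wrist {'vfov': 65.70952901202683, 'cx': 255.47026291524958, 'cy': 187.90317023122242, 'T_tool_cam': array([[ 3.49361750e-04,  9.49014822e-01,  3.15231257e-01,
         8.01726346e-02],
       [ 9.99998991e-01,  1.02586011e-04, -1.41710897e-03,
        -9.66460599e-05],
       [-1.37719574e-03,  3.15231434e-01, -9.49013828e-01,
        -1.28616805e-01],
       [ 0.00000000e+00,  0.00000000e+00,  0.00000000e+00,
         1.00000000e+00]])}
```

View pics/scene0.png

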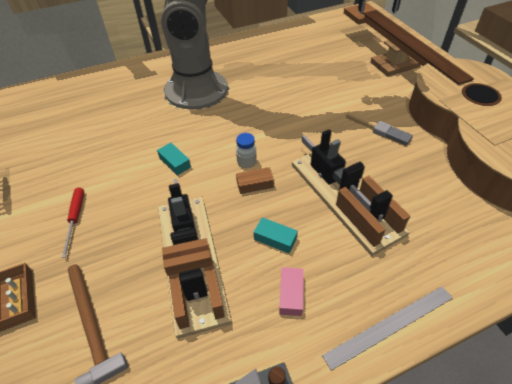

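View pics/side0.png

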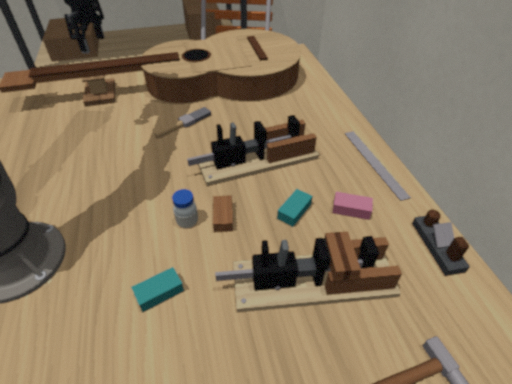

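View pics/wrist0.png

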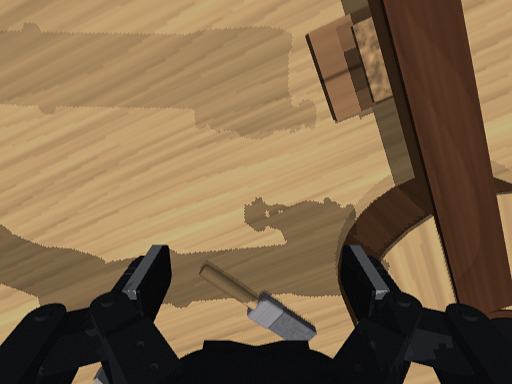

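The clamp with a block between its jaws is at scene (190,260) / side (320,265). The other clamp, at scene (350,185) / side (265,145), looks empty. I'll confirm with enlarged crops.

Run:
```python
import cv2, numpy as np
a=cv2.imread("pics/scene0.png")[170:340,130:260]; b=cv2.imread("pics/side0.png")[220:320,205:410]
cv2.imwrite("pics/cropA.png",cv2.resize(a,None,fx=3.5,fy=3.5,interpolation=cv2.INTER_CUBIC))
cv2.imwrite("pics/cropB.png",cv2.resize(b,None,fx=3.8,fy=3.8,interpolation=cv2.INTER_CUBIC))
```

```text
(no output)
```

View pics/cropA.png

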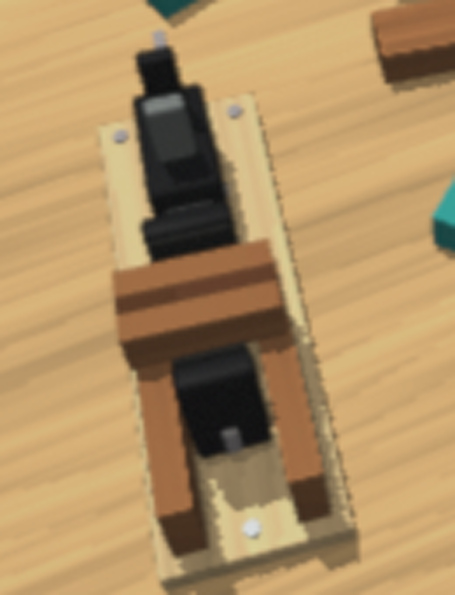

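View pics/cropB.png

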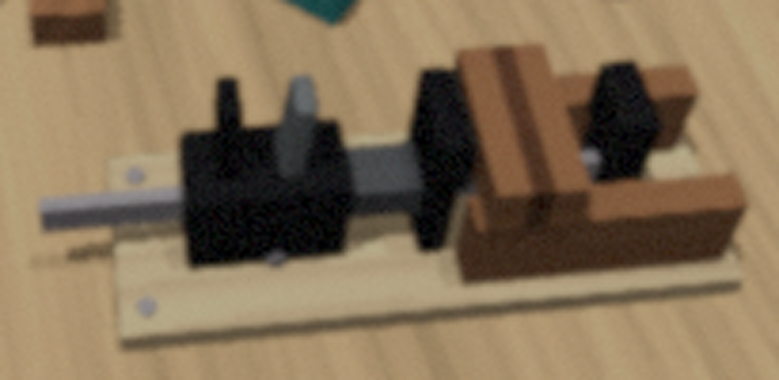

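The crops confirm it: a three-strip block with a dark middle strip lies across this clamp's rails. Handle is at side (265,241) and trigger at side (284,241). Now I'll triangulate.

```bash
cat > h.py <<'E'
import numpy as np, cv2
C={'scene':(52.20538709762227,260.17519468906204,188.6386459642549,np.array([[0.41180293,-0.68594767,0.59991177,1.09288003],[0.91112133,0.32193467,-0.25732467,-0.2462506],[-0.01662114,0.65255947,0.7575552,0.76555455],[0,0,0,1]])),
'side':(54.92442559699248,252.929188266954,192.2593701669893,np.array([[9.68064506e-01,1.78358018e-01,-1.76180389e-01,3.90481594e-01],[-2.50701218e-01,6.89015261e-01,-6.80005051e-01,-5.82540540e-01],[1.06623993e-04,7.02457392e-01,7.11725791e-01,6.84856762e-01],[0,0,0,1]]))}
def ray(n,uv):
    v,cx,cy,T=C[n]; f=192/np.tan(np.radians(v/2))
    d=T[:3,:3]@np.array([(uv[0]-cx)/f,-(uv[1]-cy)/f,-1.]); return T[:3,3],d/np.linalg.norm(d)
def tri(rays):
    A=sum(np.eye(3)-np.outer(d,d) for o,d in rays); b=sum((np.eye(3)-np.outer(d,d))@o for o,d in rays)
    p=np.linalg.solve(A,b); return p,[np.linalg.norm(np.cross(p-o,d)) for o,d in rays]
def plane(n,uv,z):
    o,d=ray(n,uv); return o+d*(z-o[2])/d[2]
def proj(n,p):
    v,cx,cy,T=C[n]; f=192/np.tan(np.radians(v/2)); q=np.linalg.inv(T)@np.append(p,1)
    return np.array([cx+f*q[0]/-q[2],cy-f*q[1]/-q[2]])
E
python3 - <<'E'
from h import *
S=lambda u,v:(130+u/3.5,170+v/3.5); D=lambda u,v:(205+u/3.8,220+v/3.8)
P={}
for n,a,b in [("handle",(157,56),(228,82)),("trig",(163,103),(301,80)),("fj",(188,222),(445,74)),("sj",(212,362),(620,68)),("block",(198,292),(540,130) )]:
    p,e=tri([ray('scene',S(*a)),ray('side',D(*b))]); P[n]=p; print(n,p.round(4),np.round(e,4))
d=P['sj']-P['handle']; print(np.degrees(np.arctan2(d[1],d[0])), np.linalg.norm(d[:2]))
E
```

```text
handle [ 0.5148 -0.1942  0.1429] [0.0016 0.0016]
trig [ 0.5498 -0.2008  0.1407] [0.0021 0.0021]
fj [ 0.6251 -0.2088  0.1267] [0.0054 0.0054]
sj [ 0.7132 -0.2236  0.1224] [0.0049 0.0049]
block [ 0.664  -0.226   0.1041] [0.0059 0.0059]
-8.427670375058728 0.20053590471334665
```

play_rows:
  motion:
    - [-0.035, -0.033, 0, 0, 0, 0.082, 0.085]
    - [-0.07, -0.066, 0, 0, 0, 0.164, 0.085]
    - [-0.105, -0.098, 0, 0, 0, 0.246, 0.085]
    - [-0.14, -0.131, 0, 0, 0, 0.328, 0.085]
    - [-0.174, -0.164, 0, 0, 0, 0.41, 0.085]
    - [-0.209, -0.197, 0, 0, 0, 0.492, 0.085]
    - [-0.244, -0.229, 0, 0, 0, 0.574, 0.085]
    - [-0.279, -0.262, 0, 0, 0, 0.656, 0.085]
    - [-0.314, -0.295, 0, 0, 0, 0.738, 0.085]
    - [-0.348, -0.328, 0, 0, 0, 0.82, 0.085]

```text
clock: 1.15
ee_pos: [0.4074, 0.0659, 0.2453]
ee_rot: [180.0, -0.0, 109.8]
contact_force: [0.7, 0.6, 0.3]
opening: 0.0852
```

play_rows:
  motion:
    - [-0.045, 0.003, 0, 0, 0, 0.08, 0.085]
    - [-0.09, 0.006, 0, 0, 0, 0.16, 0.085]
    - [-0.135, 0.01, 0, 0, 0, 0.25, 0.085]
    - [-0.18, 0.013, 0, 0, 0, 0.33, 0.085]
    - [-0.23, 0.016, 0, 0, 0, 0.41, 0.085]
    - [-0.265, 0.019, 0, 0, 0, 0.47, 0.085]
    - [-0.285, 0.02, 0, 0, 0, 0.492, 0.085]
    - [-0.285, 0.02, 0, 0, 0, 0.492, 0.085]
    - [-0.285, 0.02, 0, 0, 0, 0.492, 0.085]

```text
clock: 2.05
ee_pos: [0.5228, -0.1927, 0.2447]
ee_rot: [-179.9, -0.0, 81.8]
contact_force: [0.7, 0.2, 0.1]
opening: 0.085
```

Run:
```python
from station import monitor, vision
import cv2
s=monitor.read_state(); print(s['clock'],s['joints'],s['ee_pos'],s['ee_rot'])
c=vision.camera('wrist'); cv2.imwrite("pics/wrist1.png",c["frame"][:,:,::-1])
```

```text
2.05 [-12.45747261  22.24700659  43.08341612  86.60791967 -15.38709667
  77.31480872  23.6573255 ] [ 0.52282242 -0.19271818  0.24474555] [-1.79913721e+02 -4.78240888e-02  8.17501240e+01]
```

View pics/wrist1.png

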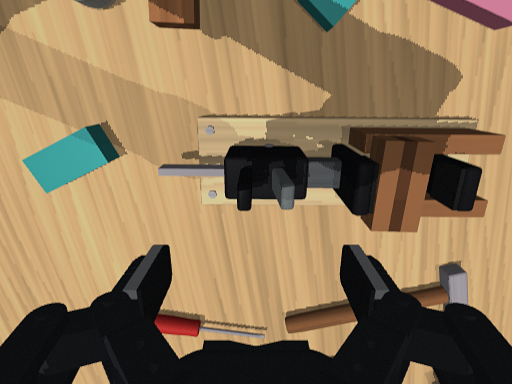

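Wrist view: handle top is near (244,205), trigger top near (285,203), and the bar is nearly level in the picture. I'll zoom in to measure.

Run:
```python
import cv2
a=cv2.imread("pics/wrist1.png")[100:240,190:350]
cv2.imwrite("pics/cropC.png",cv2.resize(a,None,fx=5,fy=4.2,interpolation=cv2.INTER_CUBIC) if 0 else cv2.resize(a,None,fx=4,fy=4,interpolation=cv2.INTER_CUBIC))
```

```text
(no output)
```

View pics/cropC.png

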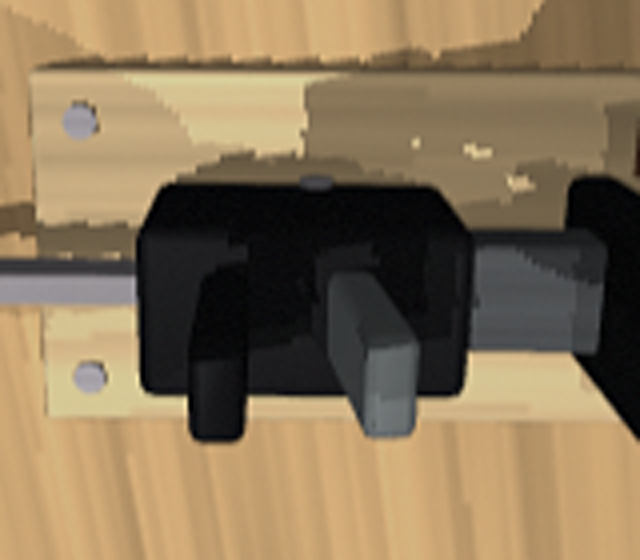

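Run:
```python
from h import *
from scipy.spatial.transform import Rotation as R
T=np.array([[3.49361750e-04,9.49014822e-01,3.15231257e-01,8.01726346e-02],[9.99998991e-01,1.02586011e-04,-1.41710897e-03,-9.66460599e-05],[-1.37719574e-03,3.15231434e-01,-9.49013828e-01,-1.28616805e-01],[0,0,0,1]])
M=np.eye(4);M[:3,:3]=R.from_euler('xyz',[-179.9137,-.0478,81.7501],degrees=True).as_matrix();M[:3,3]=[0.52282242,-0.19271818,0.24474555]
C['w']=(65.70952901202683,255.47026291524958,187.90317023122242,M@T)
S=lambda u,v:(130+u/3.5,170+v/3.5); D=lambda u,v:(205+u/3.8,220+v/3.8); W=lambda u,v:(190+u/4,100+v/4)
H={}
for n,a,b,w in [("handle",(157,58),(228,82),(217,395)),("trig",(163,103),(301,80),(391,391))]:
    rs=[ray('scene',S(*a)),ray('side',D(*b)),ray('w',W(*w))]
    p,e=tri(rs); H[n]=p; print(n,p.round(4),np.round(e,4), [tri([rs[i],rs[2]])[0].round(4) for i in (0,1)])
    print(' plane',plane('w',W(*w),.142 if n=='handle' else .138).round(4))
# axis: bar & baseboard edges in wrist (board thickness ~ small)
for a,b,z in [((200,116.5),(475,119),.015),((158,167),(225,168.5),.055)]:
    p=plane('w',a,z);q=plane('w',b,z);d=q-p;print('yaw',np.degrees(np.arctan2(d[1],d[0])))
d=H['trig']-H['handle'];print(np.degrees(np.arctan2(d[1],d[0])),np.linalg.norm(d[:2]))
# body top corners
for u in [(155,395),(455,392),(165,190),(430,190)]: print(plane('w',W(*u),.09).round(4))
```

```text
handle [ 0.5144 -0.1954  0.1432] [0.0027 0.0022 0.0021] [array([ 0.5133, -0.1969,  0.1394]), array([ 0.5133, -0.1955,  0.1472])]
 plane [ 0.5128 -0.1974  0.142 ]
trig [ 0.5494 -0.2013  0.1411] [0.0022 0.0022 0.001 ] [array([ 0.5491, -0.2027,  0.1383]), array([ 0.5484, -0.2009,  0.144 ])]
 plane [ 0.5489 -0.2032  0.138 ]
yaw -8.737761423515495
yaw -9.551376488804515
-9.660428944320751 0.03545889258284708
[ 0.4924 -0.214   0.09  ]
[ 0.5679 -0.2241  0.09  ]
[ 0.5038 -0.1626  0.09  ]
[ 0.5668 -0.1717  0.09  ]
```

Run:
```python
from h import *
y=np.radians(-9);ex=np.array([np.cos(y),np.sin(y),0]);ey=np.array([-np.sin(y),np.cos(y),0]);o=np.array([.5135,-.1962,0])
for z in (.08,.085,.09,.095,.1,.142):
    for yy in (-.012,.012): print(z,yy,[((proj('side',o+ey*yy+[0,0,z])-(205,220))*3.8).round(0),((proj('scene',o+ey*yy+[0,0,z])-(130,170))*3.5).round(0)])
tx=np.array([np.cos(np.radians(81.75)),np.sin(np.radians(81.75))]);ty=np.array([tx[1],-tx[0]])
g=o+ex*.008; d=(g-[.5228,-.1927,0])[:2]; print(g,d@tx,d@ty)
```

```text
0.08 -0.012 [array([228., 183.]), array([154., 122.])]
0.08 0.012 [array([223., 144.]), array([191., 114.])]
0.085 -0.012 [array([229., 178.]), array([152., 117.])]
0.085 0.012 [array([223., 138.]), array([190., 109.])]
0.09 -0.012 [array([229., 172.]), array([151., 112.])]
0.09 0.012 [array([223., 132.]), array([189., 104.])]
0.095 -0.012 [array([229., 166.]), array([149., 107.])]
0.095 0.012 [array([224., 126.]), array([187.,  99.])]
0.1 -0.012 [array([229., 161.]), array([148., 102.])]
0.1 0.012 [array([224., 121.]), array([186.,  94.])]
0.142 -0.012 [array([232., 110.]), array([135.,  58.])]
0.142 0.012 [array([226.,  70.]), array([175.,  50.])]
[ 0.52140151 -0.19745148  0.        ] -0.004902978002957599 -0.0007022190998618467
```

Heights match the text (142/138) and the clamp origin is ≈(0.5135, -0.196), yaw -9°. Descending to TCP z ≈ 0.110.

play_rows:
  motion:
    - [-0.005, -0.001, 0.02, 0, 0, 0.013, 0.085]
    - [-0.005, -0.001, 0.05, 0, 0, 0.013, 0.085]
    - [-0.005, -0.001, 0.08, 0, 0, 0.013, 0.085]
    - [-0.005, -0.001, 0.105, 0, 0, 0.013, 0.085]
    - [-0.005, -0.001, 0.122, 0, 0, 0.013, 0.085]
    - [-0.005, -0.001, 0.132, 0, 0, 0.013, 0.085]
    - [-0.005, -0.001, 0.135, 0, 0, 0.013, 0.085]
    - [-0.005, -0.001, 0.135, 0, 0, 0.013, 0.085]

```text
clock: 2.9
ee_pos: [0.5218, -0.1972, 0.1106]
ee_rot: [180.0, -0.0, 81.1]
contact_force: [0.5, 0.1, 0.5]
opening: 0.0848
```

Run:
```python
from station import monitor, vision
import cv2
c=vision.camera('side'); cv2.imwrite("pics/side2.png",cv2.resize(c["frame"][150:320,180:420,::-1],None,fx=3.3,fy=3.3))
```

```text
(no output)
```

View pics/side2.png

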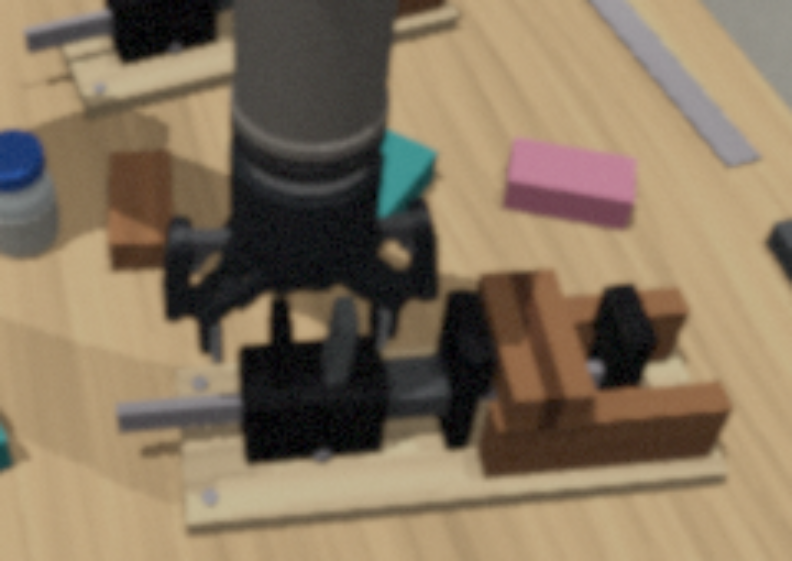

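The pads at (212,340) and (385,325) straddle handle (282,320) and trigger (342,320). First squeeze.

play_rows:
  motion:
    - [0, 0, 0, 0, 0, 0, 0.024]
    - [0, 0, 0, 0, 0, 0, 0.024]
    - [0, 0, 0, 0, 0, 0, 0.024]
    - [0, 0, 0, 0, 0, 0, 0.024]
    - [0, 0, 0, 0, 0, 0, 0.024]
    - [0, 0, 0, 0, 0, 0, 0.024]
    - [0, 0, 0, 0, 0, 0, 0.024]
    - [0, 0, 0, 0, 0, 0, 0.024]

```text
clock: 3.75
ee_pos: [0.5197, -0.1981, 0.1137]
ee_rot: [-179.9, -0.2, 81.0]
contact_force: [-11.3, 5.6, 21.0]
opening: 0.0268
```

Run:
```python
from station import monitor, vision
import cv2
print(monitor.read_state()['opening'])
c=vision.camera('side'); cv2.imwrite("pics/side3.png",cv2.resize(c["frame"][150:320,180:420,::-1],None,fx=3.3,fy=3.3))
```

```text
0.026829478312567667
```

View pics/side3.png

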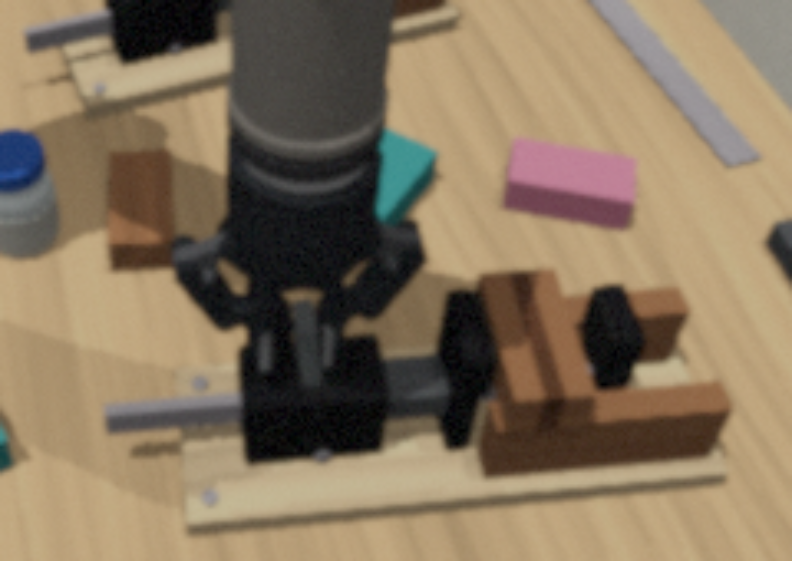

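The squeeze went home: opening is 26.8 mm and the bar tail moved from px 120 to 107. There is some upward push, so I'll open and raise 3 mm.

play_rows:
  motion:
    - [0, 0, 0, 0, 0, 0, 0.085]
    - [0, 0, 0, 0, 0, 0, 0.085]
    - [0, 0, 0, 0, 0, 0, 0.085]
    - [0, 0, 0, 0, 0, 0, 0.085]
    - [0, -0.001, -0.003, 0, 0, 0, 0.085]
    - [0, -0.001, -0.003, 0, 0, 0, 0.085]

```text
clock: 4.4
ee_pos: [0.5205, -0.1981, 0.1135]
ee_rot: [180.0, 0.0, 81.0]
contact_force: [-0.2, -0.5, 0.4]
opening: 0.0849
```

play_rows:
  motion:
    - [0, 0, 0, 0, 0, 0, 0.024]
    - [0, 0, 0, 0, 0, 0, 0.024]
    - [0, 0, 0, 0, 0, 0, 0.024]
    - [0, 0, 0, 0, 0, 0, 0.024]
    - [0, 0, 0, 0, 0, 0, 0.024]
    - [0, 0, 0, 0, 0, 0, 0.024]
    - [0, 0, 0, 0, 0, 0, 0.024]
    - [0, 0, 0, 0, 0, 0, 0.024]

```text
clock: 5.2
ee_pos: [0.5196, -0.198, 0.1166]
ee_rot: [-180.0, -0.1, 81.0]
contact_force: [-11.0, 4.9, 19.8]
opening: 0.0263
```

```bash
cat > pic.py <<'E'
from station import monitor, vision
import cv2,sys
s=monitor.read_state();print(s['clock'],s['opening'],s['contact_force'])
c=vision.camera('side'); cv2.imwrite(f"pics/{sys.argv[1]}.png",cv2.resize(c["frame"][150:320,180:420,::-1],None,fx=3.3,fy=3.3))
E
python3 pic.py side4
```

```text
5.2 0.02629162569326016 [-11.00202644   4.92889922  19.78432713]
```

View pics/side4.png

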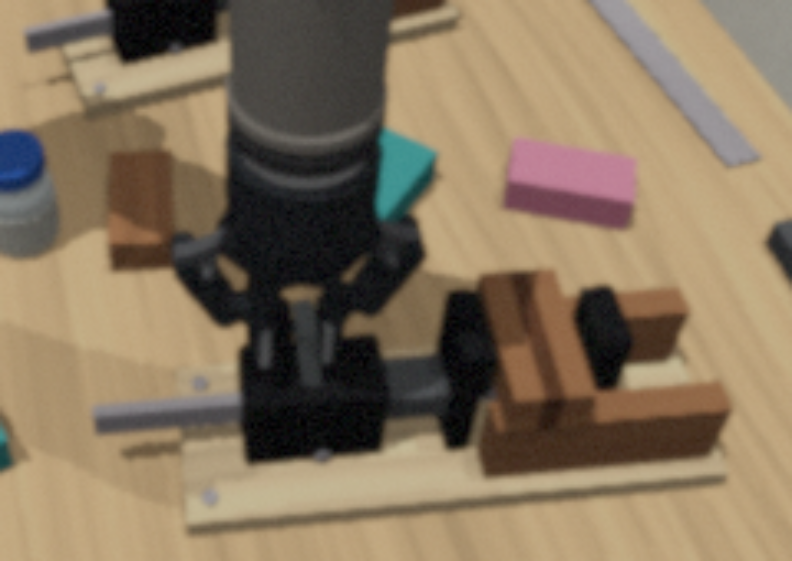

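Tail moved to px 96 (about 12 px per notch). The cycle works, so I'll continue.

play_rows:
  motion:
    - [0, 0, 0, 0, 0, 0, 0.085]
    - [0, 0, 0, 0, 0, 0, 0.085]
    - [0, 0, 0, 0, 0, 0, 0.085]
    - [0, 0, 0, 0, 0, 0, 0.085]
    - [0, 0, 0, 0, 0, 0, 0.085]
    - [0, 0, 0, 0, 0, 0, 0.085]

```text
clock: 5.85
ee_pos: [0.5203, -0.1979, 0.113]
ee_rot: [-180.0, 0.0, 81.0]
contact_force: [0.0, 0.5, 0.6]
opening: 0.0851
```

play_rows:
  motion:
    - [0, 0, 0, 0, 0, 0, 0.024]
    - [0, 0, 0, 0, 0, 0, 0.024]
    - [0, 0, 0, 0, 0, 0, 0.024]
    - [0, 0, 0, 0, 0, 0, 0.024]
    - [0, 0, 0, 0, 0, 0, 0.024]
    - [0, 0, 0, 0, 0, 0, 0.024]
    - [0, 0, 0, 0, 0, 0, 0.024]
    - [0, 0, 0, 0, 0, 0, 0.024]

```text
clock: 6.65
ee_pos: [0.5196, -0.198, 0.1167]
ee_rot: [-180.0, -0.1, 81.0]
contact_force: [-10.3, 5.0, 20.3]
opening: 0.0263
```

```bash
python3 pic.py side5
```

```text
6.65 0.026311201929924147 [-10.31975039   4.961023    20.33405545]
```

View pics/side5.png

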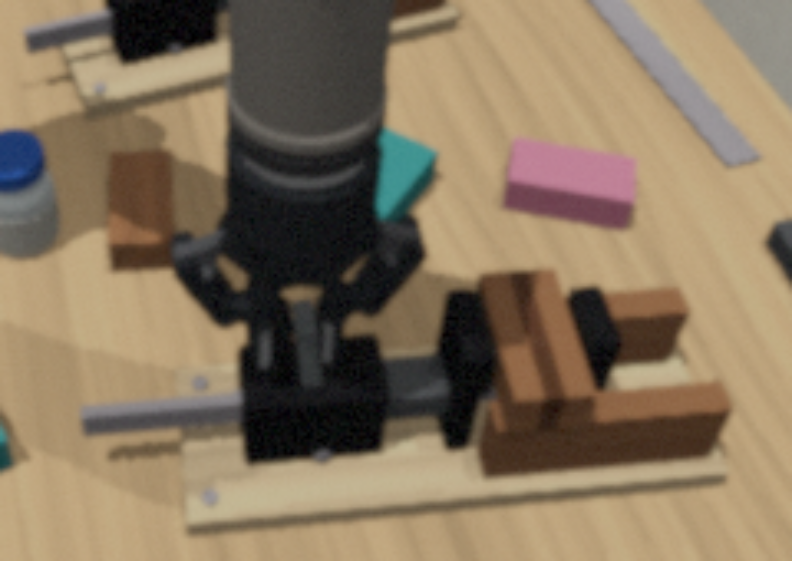

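Third notch (tail px 83). The jaw is now close to the block, so this squeeze goes in two stages, watching the force half way.

play_rows:
  motion:
    - [0, 0, 0, 0, 0, 0, 0.085]
    - [0, 0, 0, 0, 0, 0, 0.085]
    - [0, 0, 0, 0, 0, 0, 0.085]
    - [0, 0, 0, 0, 0, 0, 0.085]
    - [0, 0, 0, 0, 0, 0, 0.085]
    - [0, 0, 0, 0, 0, 0, 0.085]

```text
clock: 7.3
ee_pos: [0.5203, -0.1978, 0.113]
ee_rot: [-180.0, 0.0, 81.0]
contact_force: [0.1, -0.4, -0.1]
opening: 0.0849
```

play_rows:
  motion:
    - [0, 0, 0, 0, 0, 0, 0.044]
    - [0, 0, 0, 0, 0, 0, 0.044]
    - [0, 0, 0, 0, 0, 0, 0.044]
    - [0, 0, 0, 0, 0, 0, 0.044]
    - [0, 0, 0, 0, 0, 0, 0.044]
    - [0, 0, 0, 0, 0, 0, 0.044]

```text
clock: 7.9
ee_pos: [0.5244, -0.1987, 0.1152]
ee_rot: [179.5, 0.1, 81.1]
contact_force: [6.3, -0.5, 2.6]
opening: 0.0442
```

play_rows:
  motion:
    - [0, 0, 0, 0, 0, 0, 0.036]
    - [0, 0, 0, 0, 0, 0, 0.036]
    - [0, 0, 0, 0, 0, 0, 0.036]
    - [0, 0, 0, 0, 0, 0, 0.036]

```text
clock: 8.3
ee_pos: [0.524, -0.1987, 0.1159]
ee_rot: [179.5, 0.1, 81.1]
contact_force: [2.7, 0.3, 6.8]
opening: 0.0355
```

play_rows:
  motion:
    - [0, 0, 0, 0, 0, 0, 0.03]
    - [0, 0, 0, 0, 0, 0, 0.03]
    - [0, 0, 0, 0, 0, 0, 0.024]
    - [0, 0, 0, 0, 0, 0, 0.024]
    - [0, 0, 0, 0, 0, 0, 0.024]
    - [0, 0, 0, 0, 0, 0, 0.024]

```text
clock: 8.9
ee_pos: [0.5195, -0.1981, 0.1165]
ee_rot: [-180.0, -0.1, 81.0]
contact_force: [-9.8, 3.8, 19.9]
opening: 0.0265
```

```bash
python3 pic.py side6
```

```text
8.9 0.026475600837550323 [-9.7793841   3.78528265 19.92948378]
```

View pics/side6.png

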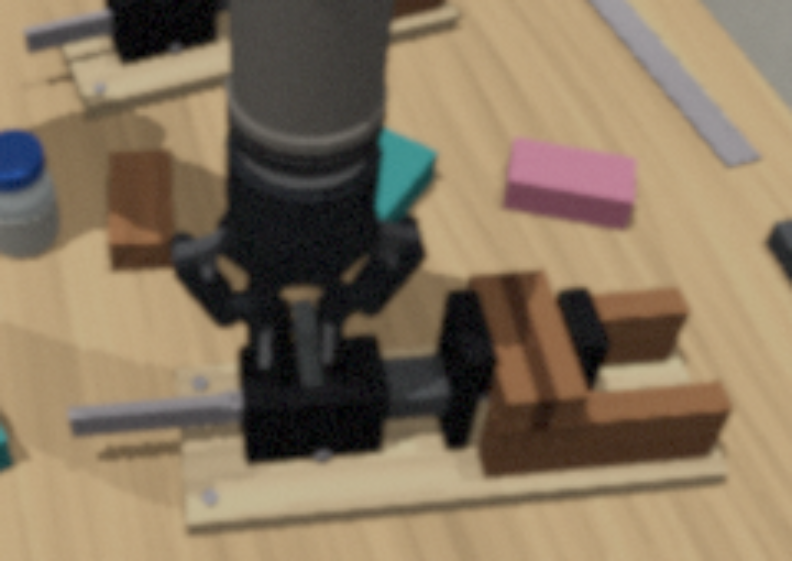

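Fourth notch: the tail is at px 71 and the jaw now pushes the block toward the fixed jaw. Next squeeze, staged again.

play_rows:
  motion:
    - [0, 0, 0, 0, 0, 0, 0.085]
    - [0, 0, 0, 0, 0, 0, 0.085]
    - [0, 0, 0, 0, 0, 0, 0.085]
    - [0, 0, 0, 0, 0, 0, 0.085]
    - [0, 0, 0, 0, 0, 0, 0.085]
    - [0, 0, 0, 0, 0, 0, 0.085]

```text
clock: 9.55
ee_pos: [0.5203, -0.1978, 0.113]
ee_rot: [-180.0, 0.0, 81.0]
contact_force: [-0.6, 0.6, 0.6]
opening: 0.0851
```

play_rows:
  motion:
    - [0, 0, 0, 0, 0, 0, 0.044]
    - [0, 0, 0, 0, 0, 0, 0.044]
    - [0, 0, 0, 0, 0, 0, 0.044]
    - [0, 0, 0, 0, 0, 0, 0.044]
    - [0, 0, 0, 0, 0, 0, 0.036]
    - [0, 0, 0, 0, 0, 0, 0.036]
    - [0, 0, 0, 0, 0, 0, 0.036]

```text
clock: 10.25
ee_pos: [0.5244, -0.1987, 0.1161]
ee_rot: [179.5, 0.1, 81.1]
contact_force: [3.9, 1.0, 6.6]
opening: 0.0366
```

```bash
python3 pic.py side7
```

```text
10.25 0.036647210893798784 [3.86249293 0.97785134 6.63415606]
```

View pics/side7.png

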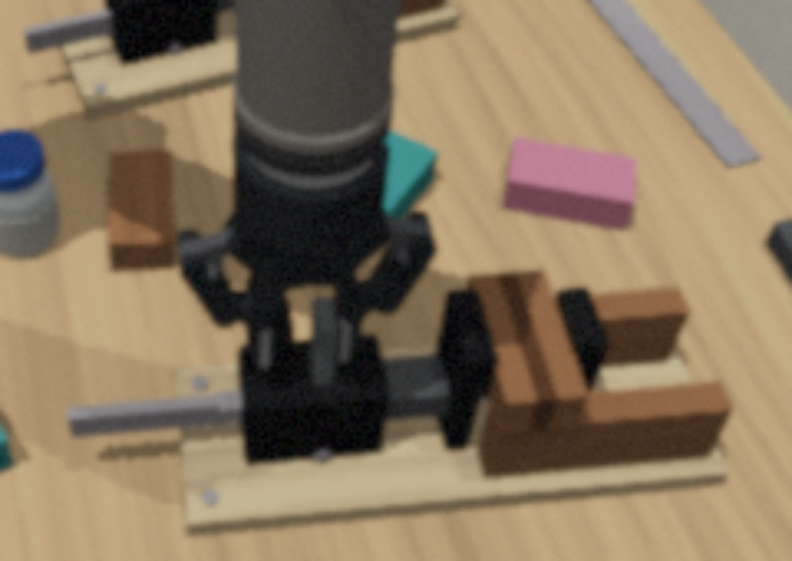

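play_rows:
  motion:
    - [0, 0, 0, 0, 0, 0, 0.03]
    - [0, 0, 0, 0, 0, 0, 0.03]
    - [0, 0, 0, 0, 0, 0, 0.03]

```text
clock: 10.6
ee_pos: [0.5232, -0.1986, 0.1164]
ee_rot: [179.6, -0.0, 81.0]
contact_force: [-3.7, 3.6, 11.2]
opening: 0.0336
```

play_rows:
  motion:
    - [0, 0, 0, 0, 0, 0, 0.024]
    - [0, 0, 0, 0, 0, 0, 0.024]
    - [0, 0, 0, 0, 0, 0, 0.024]
    - [0, 0, 0, 0, 0, 0, 0.024]

```text
clock: 11.0
ee_pos: [0.5231, -0.1986, 0.1164]
ee_rot: [179.6, -0.0, 81.0]
contact_force: [-3.3, 1.9, 12.0]
opening: 0.0332
```

```bash
python3 pic.py side8
```

```text
11.0 0.033238616565607684 [-3.3417983  1.9481704 11.9665075]
```

View pics/side8.png

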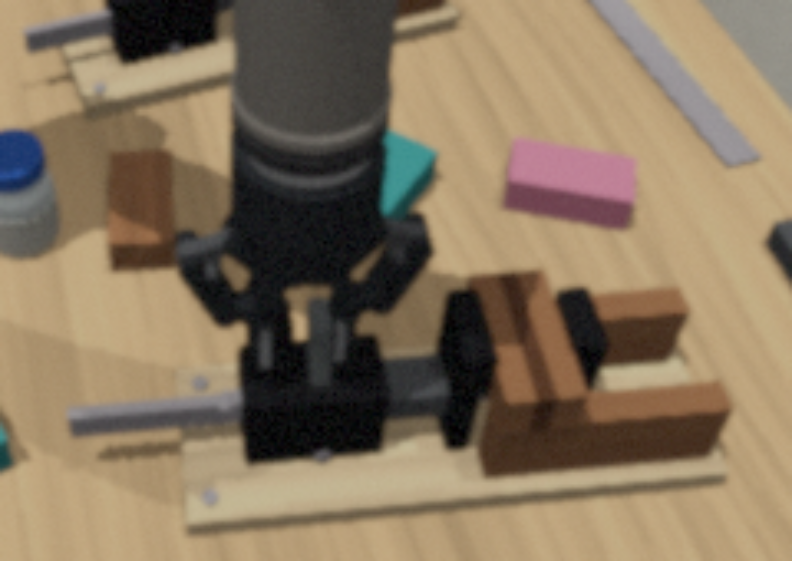

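The squeeze now stops at 33.2 mm opening instead of 26.4 and the bar no longer moves, so the jaw is tight. I'll let go, then do one fresh squeeze to confirm.

play_rows:
  motion:
    - [0, 0, 0, 0, 0, 0, 0.085]
    - [0, 0, 0, 0, 0, 0, 0.085]
    - [0, 0, 0, 0, 0, 0, 0.085]
    - [0, 0, 0, 0, 0, 0, 0.085]
    - [0, 0, 0, 0, 0, 0, 0.085]
    - [0, 0, 0, 0, 0, 0, 0.085]
    - [0, 0, 0, 0, 0, 0, 0.085]

```text
clock: 11.75
ee_pos: [0.5203, -0.1979, 0.1132]
ee_rot: [-180.0, -0.0, 81.0]
contact_force: [-0.1, -0.9, 0.3]
opening: 0.085
```

```bash
python3 pic.py side9
```

```text
11.75 0.08504851249227785 [-0.11483516 -0.87306346  0.27581851]
```

play_rows:
  motion:
    - [0, 0, 0, 0, 0, 0, 0.024]
    - [0, 0, 0, 0, 0, 0, 0.024]
    - [0, 0, 0, 0, 0, 0, 0.024]
    - [0, 0, 0, 0, 0, 0, 0.024]
    - [0, 0, 0, 0, 0, 0, 0.024]
    - [0, 0, 0, 0, 0, 0, 0.024]
    - [0, 0, 0, 0, 0, 0, 0.024]
    - [0, 0, 0, 0, 0, 0, 0.024]

```text
clock: 12.6
ee_pos: [0.5231, -0.1985, 0.1163]
ee_rot: [179.6, -0.0, 81.0]
contact_force: [-2.8, 2.4, 9.8]
opening: 0.0334
```

```bash
python3 pic.py side10
```

```text
12.6 0.03339533796340579 [-2.76788994  2.4344519   9.8395476 ]
```

View pics/side9.png

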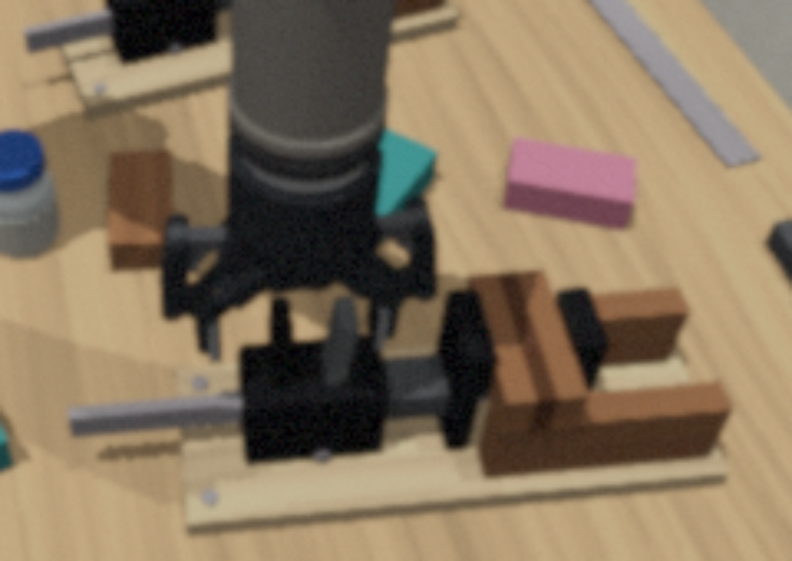

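View pics/side10.png

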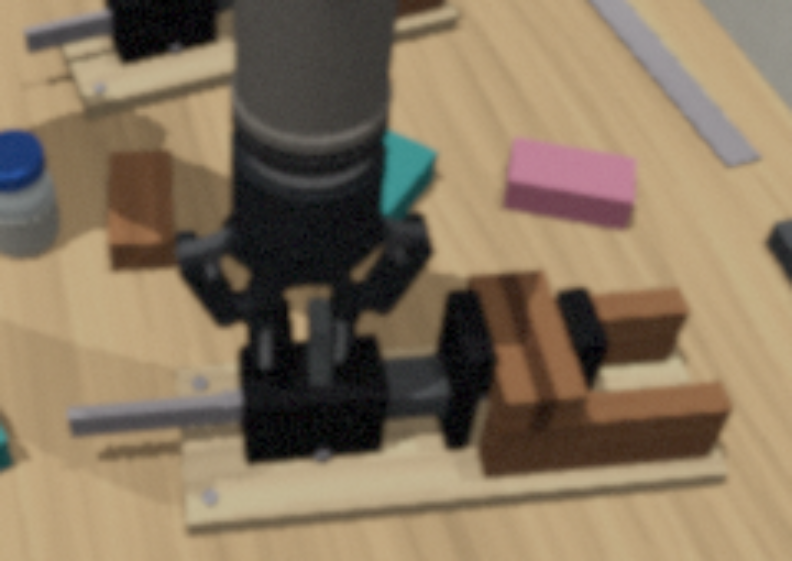

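The fresh squeeze stops at 33.4 mm again. From the picture, trigger top px is 343 at rest, 303 at home and 319 now, which gives about 0.115 rad. So the clamp is tight; let go and retreat upward.

play_rows:
  motion:
    - [0, 0, 0, 0, 0, 0, 0.085]
    - [0, 0, 0, 0, 0, 0, 0.085]
    - [0, 0, 0, 0, 0, 0, 0.085]
    - [0, 0, 0, 0, 0, 0, 0.085]
    - [0, 0, 0, 0, 0, 0, 0.085]
    - [0, 0, 0, 0, 0, 0, 0.085]
    - [0, 0, -0.02, 0, 0, 0, 0.085]
    - [0, 0, -0.05, 0, 0, 0, 0.085]
    - [0, 0, -0.09, 0, 0, 0, 0.085]
    - [0, 0, -0.13, 0, 0, 0, 0.085]

```text
clock: 13.65
ee_pos: [0.5198, -0.1977, 0.2442]
ee_rot: [-179.9, -0.0, 81.0]
contact_force: [1.4, -0.2, -0.1]
opening: 0.0851
```

play_rows:
  motion:
    - [0, 0, 0, 0, 0, 0, 0.085]
    - [0, 0, 0, 0, 0, 0, 0.085]
    - [0, 0, 0, 0, 0, 0, 0.085]
    - [0, 0, 0, 0, 0, 0, 0.085]
    - [0, 0, 0, 0, 0, 0, 0.085]

```text
clock: 14.15
ee_pos: [0.5198, -0.1975, 0.242]
ee_rot: [-179.8, -0.0, 81.0]
contact_force: [0.1, 0.6, 0.3]
opening: 0.0853
```

```bash
python3 pic.py side11
python3 - <<'E'
from station import vision
import cv2,numpy as np
w=vision.camera('wrist')["frame"][90:250,150:512,::-1]
cv2.imwrite("pics/w11.png",cv2.resize(w,None,fx=2.2,fy=2.2))
E
```

```text
14.15 0.08526738072617591 [0.12386687 0.63843645 0.28783254]
```

View pics/side11.png

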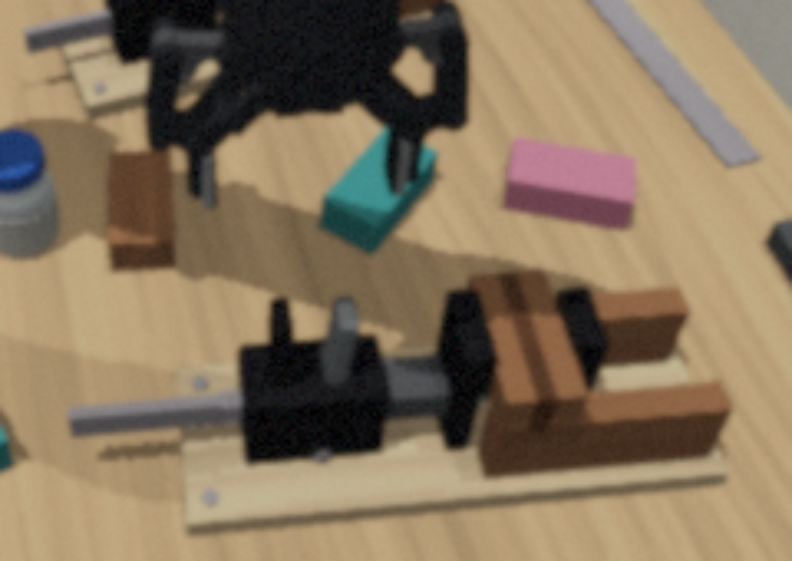

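View pics/w11.png

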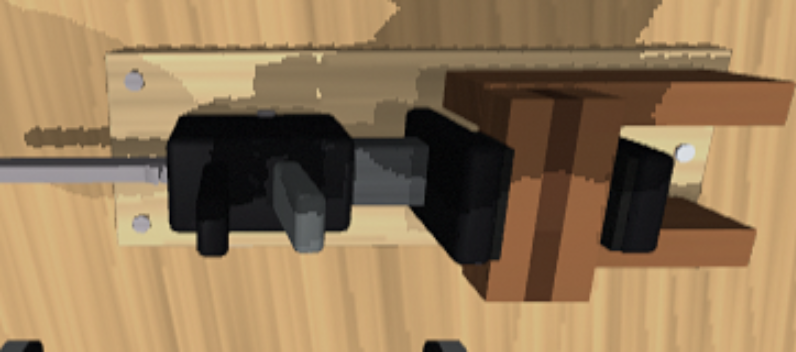

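The block sits square between the jaws with both pads against it, the trigger (343,300) is back at rest, and the gripper is clear.

```bash
python3 -c "
from station import ticket
print(ticket.close_job())"
```

```text
the job is handed in; nothing more can be done
None
```

I closed the clamp on the block and handed the job in at about 14 s of the 48 s allowed. No verdict is reported.

- **Squeezes:** Four full squeezes each moved the jaw one notch, with the fingers stopping at about 26.4 mm. The next two fresh squeezes stopped at 33.2 and 33.4 mm with the bar not moving, so the jaw was tight on the block.
- **Last check:** After release and retreat, the pictures show the trigger back at rest and both jaws against the block, which lies flat and square. The measured tool force was near zero.
- **Not measured directly:** I could not read the grip on the block. My estimate of the trigger's angle at the tight stop is 0.115 rad from the picture and 0.125 rad from the finger opening. Both are below 0.13 but above the nominal 0.1, probably because the gripper's fixed force exceeds 30 N.
- **Also seen:** The arm gave 3 to 4 mm during squeezes, with up to about 21 N upward on the fingers. The cameras disagreed by about 2 mm in position and up to 8 mm in height for the handle.

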